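# Sort a pile of coffee capsules into their dispenser rails

### The arm

A 6-joint arm with a two-finger parallel gripper is mounted at the origin on a cart in front of the work surface, level with it; the furniture and walls round the work are solid. World frame = base frame: x ahead of the robot, y to its left, z up, the work surface at z = 0. Lengths are in m, angles in rad, forces in N, time in s.
With the tool pointing down it reaches from about 0.325 to 0.875 m from the base axis. Payload 4.4 kg.
Tool frame: the origin (TCP) lies at the very end of the fingers, on their centre line; the grasp point (between the pads) lies 19 mm behind it; z points along the fingers, y is the line along which they close (so a half turn about z gives the same grasp; the last joint's range is limited). The gripper opens to 85 mm and grips with 20 to 120 N. Pads are 22 mm wide; open, the fingers measure 114 mm over their backs; the gripper's body (76 mm by 85 mm) begins 54 mm behind the grasp point. The pads swing forward as they close: fully open they stand 13 mm farther back than shut.
Start: joints at [-1.319, 0.207, 1.542, -0, 1.393, -0.15], TCP at [0.225, -0.529, 0.231] pointing down, gripper open.
Joint ranges: [-2.73, 2.73], [-0.86, 2.22], [0.23, 2.46], [-1.11, 4.25], [0.08, 2.63], [-2.82, 2.82]. Speed limits (rad/s): [2.79, 2.79, 3.14, 3.14, 3.14, 3.14].

### API

Orientations are given as a rotation vector (axis times angle).
In Python, from rig import get_obs, camera, hand_in gives the robot as it stands.
- The arm moves only by the tool play_rows, never from a script. Its argument "increments" is a list of rows, each a list of 2 entries, a list of its own where there are three numbers: the shift along the tool's x, y, z scaled (see below), then the turn about the tool's z scaled (see below). A call has 1 to 10 rows; each row is the pose to reach, as a shift and turn from the pose commanded when the call began, along the tool's axes at that moment, turning the shorter way round; what a row does not reach only later rows make up. The controller multiplies each number of a shift by 50 cm and each number of a turn by pi rad. A row lasts 1/8 s, in which the tool goes at most 62.5 mm and 10.7 degrees, less where a joint would pass 70% of its speed; a pose out of reach is approached as far as the arm can. A call with a number of a shift or a turn outside -1 to 1 is refused whole. A call with a gripper value outside its range is refused whole. "claw" is the opening, from -1 (shut) to 1 (fully open), set as the call begins (left out, the last holds). The fingers move at their own pace and stop on an object; "newtons" is the grip in N (left out, the last holds). Time passes only in rows, so rows that repeat a pose let the fingers close. It gives the time, the measured TCP pose, the force, the opening and the grip force at its end, in the units of the state.
- get_obs(): the state, without advancing time (a new reading comes with each control period).
- camera(name): name is "scene" or "top" or "wrist"; returns a dict with "image" (420x560x3 uint8, red, green, blue), "vfov" (degrees; the focal length in pixels is half the picture's height over the tangent of half this angle, whatever the lens; pixels are square), "cx", "cy" (the principal point, pixels), "T" (4x4, takes a point from camera to world coordinates). Camera axes: x right, y up, looking along -z (the intrinsics and any distortion apply to the point x, -y, -z); pixel columns grow to the right and rows downward; lengths in m; the calibration is good to about 2 mm. A picture is of the moment at which its call begins. There is no depth.
- hand_in(): hands the job in; it is judged then, once.
The state is a dict: "time": time; "joints": joint angles; "joint_vel": joint speeds; "effort": joint torques, N m; "position": TCP position; "ee_rot": TCP orientation; "contact_force": force on the tool from outside, world axes, zero at the start; "wrist_torque": the same for the moment, N m; "opening": finger opening in m; "finger_force": force on a finger pad.
Only numpy, scipy, OpenCV 4.12 (cv2) and the standard library are available. Lean on these libraries where they do the work, as an engineer would, in place of code of your own. Each camera call takes 0.05 s, during which the arm holds its last target. There are 200 camera calls.

### The job

Take the pile of four coffee capsules apart and refill the dispenser: hang each capsule foil up in the sloping rail that already holds a capsule of its colour, and let it slide right down until it touches that one. Don't let a capsule tip over on the way, and leave the mug and the sugar jar where they stand.

Things in the scene. Friction and masses are not known exactly. Their poses are not given: they have to be found in the camera images.
- capsule_red: loose coffee capsule, red all over. Smooth, rigid, 30 g: tapered cup, 38 mm high; flat round base 38 mm across, 48 mm just under the rim; rim = disc 60 mm across and 4 mm thick, 34 to 38 mm above the base, closed by foil. Origin: centre of the base's underside; z: axis, to the foil.
- capsule_green: loose coffee capsule, green all over. Shape and frame as capsule_red. At the start three capsules (all but the gold one, in any order) stand foil up on the worktop in a triangle, centres 62 mm apart.
- capsule_blue: loose coffee capsule, blue all over. Shape and frame as capsule_red. One of the three that stand on the worktop at the start.
- capsule_gold: loose coffee capsule, gold-yellow all over. Shape and frame as capsule_red. At the start it stands foil up on top of the pile, in the middle, its base resting on the rims of the other three.
- rail_red: fixed metal capsule rail, one red capsule clipped fast at its low end. Frames of all rails: origin on the worktop under the lane's middle; x level along the lane, from its low end (-x, robot side) to its high, open loading end; y across; z up. The lane rises 17 degrees towards +x, ledge tops at z = 50 mm + 0.306 (x + 99 mm), x from -99 to +104 mm.
- rail_green: fixed metal capsule rail, one green capsule clipped fast at its low end. All rails alike: two slippery ledges (inner edges y = +-26 mm) carry a capsule by its rim, its cup hanging between; side walls y = +-33.5 mm, 10 mm above the ledges. Lips 6 mm over the ledges for x below 4 mm; farther up it is open above and clear down to the foot (z = 6 mm): fingers placed along x fit in.
- rail_blue: fixed metal capsule rail, one blue capsule clipped fast at its low end. All rails alike: a capsule hung foil up on the open part (its centre near x = +60 mm) and let go glides down by itself under the lips until its rim meets that of the capsule already there; its origin is then at x = 0, y = 0, z = 45 mm in the rail's frame and its axis is square to the ledges (17 degrees).
- rail_gold: fixed metal capsule rail, one gold-yellow capsule clipped fast at its low end. All rails alike: 205 mm long, 92 mm wide at the foot, highest point 122 mm; the clip, a small bar, crosses the lane at x = -43 mm, just above the fixed capsule's rim. The rails stand side by side about 100 mm apart, in any order.
- mug: bystander: small off-white mug, 63 x 86 x 51 mm, standing on the worktop behind the pile; origin: centre of its underside
- sugar_jar: bystander: round glass sugar jar with lid, 94 mm across, 105 mm high, near the mug; origin: centre of its underside
Mind the look-alikes: they are no part of the job. Of the things that look like the capsule_green, the larger one is meant.

How it is judged:
At the end, for the whole second after the job is handed in: Each capsule hangs in the rail of its own colour, against the capsule at the low end: origin within 10 mm along the lane, 6 mm across and 8 mm in height of (0, 0, 45 mm) in the rail's frame, foil up, leaning less than 0.45 rad, at rest (x of capsule_red in the frame of rail_red between -0.01 and 0.01 m and y of capsule_red in the frame of rail_red between -0.006 and 0.006 m and z of capsule_red in the frame of rail_red between 0.037 and 0.053 m and angle between each of capsule_red, capsule_green, capsule_blue, capsule_gold's own z axis and vertical below 0.45 rad and linear speed of each of capsule_red, capsule_green, capsule_blue, capsule_gold below 0.02 m/s and x of capsule_green in the frame of rail_green between -0.01 and 0.01 m and y of capsule_green in the frame of rail_green between -0.006 and 0.006 m and z of capsule_green in the frame of rail_green between 0.037 and 0.053 m and x of capsule_blue in the frame of rail_blue between -0.01 and 0.01 m and y of capsule_blue in the frame of rail_blue between -0.006 and 0.006 m and z of capsule_blue in the frame of rail_blue between 0.037 and 0.053 m and x of capsule_gold in the frame of rail_gold between -0.01 and 0.01 m and y of capsule_gold in the frame of rail_gold between -0.006 and 0.006 m and z of capsule_gold in the frame of rail_gold between 0.037 and 0.053 m); the robot touches nothing.
It fails at once if a capsule was tipped over (leaning more than 60 degrees) (angle between any of capsule_red, capsule_green, capsule_blue, capsule_gold's own z axis and vertical above 1.05 rad).
It fails at once if the mug or the sugar jar was moved by more than 25 mm (distance of any of mug, sugar_jar from where it was at the start of the episode above 0.025 m).
It also fails if it takes over 96 s, if anything falls off the work surface, if the arm or the gripper's body presses on something with over 40 N, if the wrist force passes 120 N, or if a joint passes its speed limit or range.

## Working session

There is one attempt and no reset: what is moved stays moved. The work goes in short steps, Python scripts to look and compute and a tool call to move; the robot and the scene stay as the last step left them, time stands still between calls to the robot, and variables do not carry over. Pictures are saved under pics/ and viewed, at most 14 in all, crops included, and the job is handed in when it is done.

Besides the shell and the picture viewer there is one more tool, called after "Emit:" by a JSON object that holds its "fn" and its "kwargs". play_rows: Moves the arm, as the interface text tells. Shifts and turns lie within -1 to 1; 1 stands for 50 cm of shift or pi rad of turn. Its arguments: {"type":"object","properties":{"increments":{"type":"array","items":{"type":"array"}},"claw":{"type":"number"},"newtons":{"type":"number"}},"required":["increments"]}

```bash
mkdir -p pics; ls; python3 - <<'E'
from rig import get_obs,camera
import cv2,numpy as np
print(get_obs())
for n in("scene","top"):
    c=camera(n);cv2.imwrite(f"pics/{n}0.png",c["image"][...,::-1]);print(n,{k:v for k,v in c.items() if k!="image"})
E
```

```text
pics
{'time': 0.0, 'joints': array([-1.31949344e+00,  2.07441126e-01,  1.54298293e+00,  9.13127903e-06,
        1.39351461e+00, -1.50479846e-01]), 'joint_vel': array([-0.00016907, -0.00063331,  0.00028239, -0.00090085,  0.00086508,
        0.00114296]), 'effort': array([ 7.73742049e-04, -3.83029604e+01, -2.91596103e+01,  1.43131856e-04,
        1.05063585e-02, -3.09782200e-07]), 'position': array([ 0.22466745, -0.52845007,  0.23010004]), 'ee_rot': array([-3.07611655e+00, -6.26412231e-01,  1.71467957e-04]), 'contact_force': array([-0.51780985,  0.11992445, -0.51780687]), 'wrist_torque': array([ 0.02967883, -0.04356591,  0.02510843]), 'finger_force': 0.0, 'opening': 0.0852192990569714}
scene {'vfov': 45.19650191397808, 'cx': 284.64277157726303, 'cy': 213.78286404014838, 'T': array([[-0.52612163,  0.65093949, -0.54724201, -0.14395431],
       [-0.85032521, -0.41172682,  0.3277622 ,  0.41377052],
       [-0.01196085,  0.63777646,  0.77012864,  0.94313014],
       [ 0.        ,  0.        ,  0.        ,  1.        ]])}
top {'vfov': 55.101899793242666, 'cx': 275.88239795630693, 'cy': 212.31688972128075, 'T': array([[-0.02557754,  0.99819388, -0.05435776,  0.42495925],
       [-0.9996598 , -0.02581706, -0.00370869,  0.02629099],
       [-0.00510535,  0.05424441,  0.99851464,  0.91047908],
       [ 0.        ,  0.        ,  0.        ,  1.        ]])}
```

View pics/top0.png

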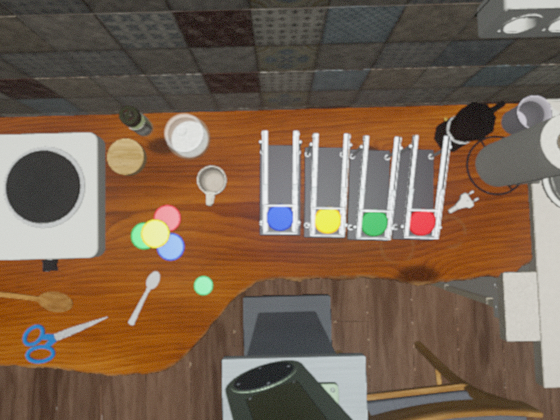

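View pics/scene0.png

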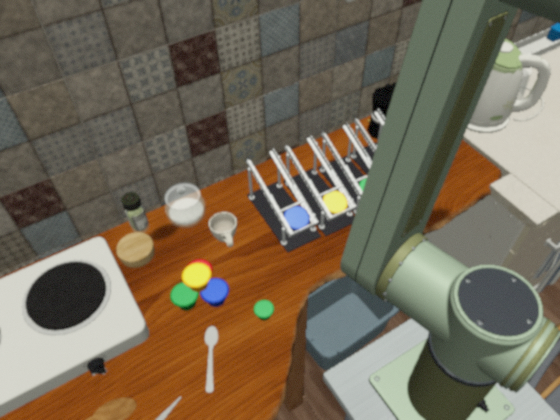

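```bash
cat > h.py <<'E'
from rig import get_obs,camera
import cv2,numpy as np
from scipy.spatial.transform import Rotation as R
from scipy.optimize import least_squares
def f(c): return 210/np.tan(np.radians(c["vfov"]/2))
def rays(c,uv):
    uv=np.atleast_2d(uv).astype(float);d=np.c_[(uv[:,0]-c["cx"])/f(c),-(uv[:,1]-c["cy"])/f(c),-np.ones(len(uv))]
    return c["T"][:3,3],d@c["T"][:3,:3].T
def plane(c,uv,z):
    o,d=rays(c,uv);return (o+d*((z-o[2])/d[:,2])[:,None])
def proj(c,p):
    q=(np.atleast_2d(p)-c["T"][:3,3])@c["T"][:3,:3]
    return np.c_[c["cx"]-f(c)*q[:,0]/q[:,2],c["cy"]+f(c)*q[:,1]/q[:,2]]
def tri(obs): # [(cam,uv)]
    A=np.zeros((3,3));b=np.zeros(3)
    for c,uv in obs:
        o,d=rays(c,uv);d=d[0]/np.linalg.norm(d[0]);P=np.eye(3)-np.outer(d,d);A+=P;b+=P@o
    p=np.linalg.solve(A,b);return p,[float(np.linalg.norm(proj(c,p)[0]-uv)) for c,uv in obs]
HUE=dict(red=(172,6),gold=(20,34),green=(45,85),blue=(100,125))
def blobs(c,col,amin=60,smin=110,vmin=70):
    h=cv2.cvtColor(c["image"],cv2.COLOR_RGB2HSV);lo,hi=HUE[col];H=h[...,0]
    m=((H>=lo)&(H<=hi)) if lo<hi else ((H>=lo)|(H<=hi))
    m=(m&(h[...,1]>smin)&(h[...,2]>vmin)).astype(np.uint8)
    cs,_=cv2.findContours(m,cv2.RETR_EXTERNAL,cv2.CHAIN_APPROX_NONE)
    return sorted([k[:,0] for k in cs if cv2.contourArea(k)>amin],key=lambda k:-cv2.contourArea(k))
def circ(p,r=None): # robust circle of points (n,2); fixed r if given
    x0=np.r_[(p.max(0)+p.min(0))/2,r or .03]
    g=lambda x:np.hypot(*(p-x[:2]).T)-(r or x[2])
    s=least_squares(g,x0,loss='soft_l1',f_scale=.001);return s.x,np.median(abs(g(s.x)))
def inc(pos,yaw=None,o=None):
    """row for target TCP pos; yaw=world angle of the closing line (mod pi)"""
    o=o or get_obs();M=R.from_rotvec(o["ee_rot"]).as_matrix()
    s=M.T@(np.array(pos)-o["position"])/.5
    cur=np.arctan2(M[1,1],M[0,1]);t=0
    if yaw is not None:
        t=-((yaw-cur+np.pi/2)%np.pi-np.pi/2)/np.pi # tool z is down
    print("row",s.round(4),"turn",round(t,4),"closing yaw now",round(np.degrees(cur),1),"j6",round(o["joints"][5],2),"pos",o["position"].round(4))
E
python3 - <<'E'
from h import *
C={n:camera(n) for n in("scene","top")}
for n,c in C.items():
  for col in HUE:
    for k in blobs(c,col):
        (u,v)=k.mean(0); x,y,w,hh=cv2.boundingRect(k)
        z=.074 if col=="gold" and u<240 else .038
        p=plane(c,k,z)[:,:2];s,e=circ(p);s2,e2=circ(p,.03)
        print(n,col,cv2.contourArea(k),(x,y,w,hh),s.round(4),round(e,4),s2[:2].round(4),round(e2,4))
E
python3 - <<'E'
import cv2
a=cv2.imread('pics/top0.png')
cv2.imwrite('pics/crop_t.png',cv2.resize(a[120:300,120:260],None,fx=3,fy=3,interpolation=2))
cv2.imwrite('pics/crop_r.png',cv2.resize(a[120:250,250:455],None,fx=3.8,fy=3.8,interpolation=2))
E
```

```text
scene gold 587.5 (179, 263, 33, 29) [0.4317 0.2827 0.0306] 0.001 [0.4321 0.2826] 0.0011
scene gold 232.5 (328, 190, 20, 24) [ 0.4638 -0.0998  0.0242] 0.0055 [ 0.4635 -0.1061] 0.0062
scene green 457.0 (170, 283, 29, 25) [0.4255 0.3191 0.0276] 0.0018 [0.4266 0.3181] 0.0019
scene green 270.0 (254, 300, 20, 19) [0.3108 0.1954 0.0199] 0.0006 [0.3088 0.1838] 0.0067
scene blue 476.0 (201, 278, 27, 28) [0.3998 0.2602 0.028 ] 0.0017 [0.3996 0.2601] 0.0021
scene blue 138.5 (548, 22, 12, 18) [ 0.606  -1.1888  0.1123] 0.0077 [ 0.6875 -1.1295] 0.0134
top red 476.0 (410, 212, 25, 24) [ 0.442  -0.2855  0.0266] 0.0016 [ 0.4424 -0.2856] 0.0035
top gold 481.5 (316, 210, 25, 24) [ 0.4512 -0.0814  0.0266] 0.0014 [ 0.4526 -0.0815] 0.0027
top green 450.0 (362, 213, 25, 23) [ 0.4432 -0.1823  0.0259] 0.0014 [ 0.4429 -0.1834] 0.0044
top blue 754.5 (23, 325, 33, 38) [0.1967 0.5426 0.0319] 0.0067 [0.1953 0.5416] 0.0066
top blue 471.0 (268, 207, 24, 24) [0.4601 0.0218 0.0265] 0.001 [0.461  0.0218] 0.0031
```

View pics/crop_t.png

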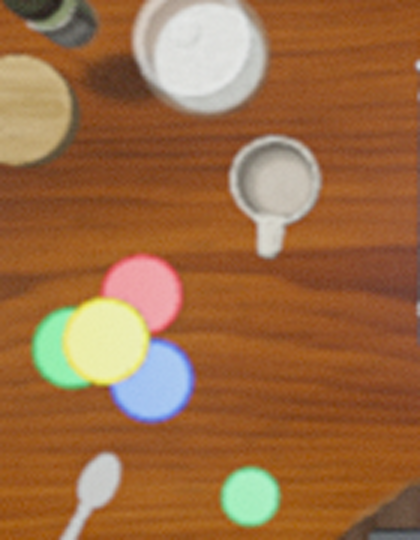

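View pics/crop_r.png

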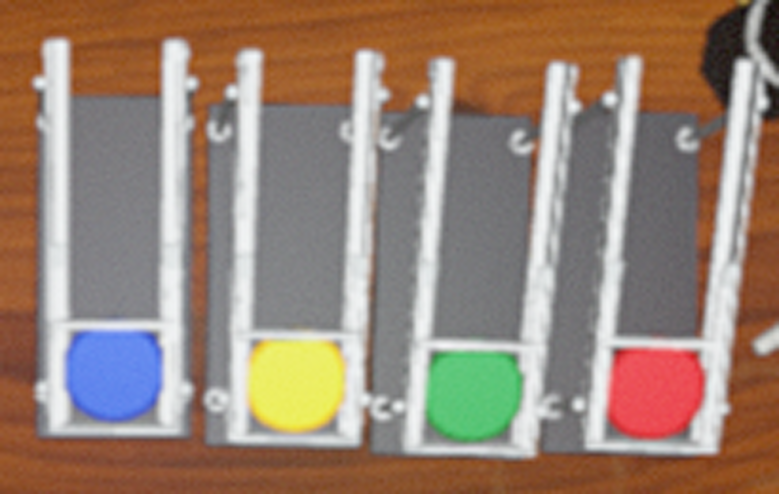

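```bash
python3 - <<'E'
from h import *
c=camera("top")
for col,lim in dict(red=60,gold=60,green=60,blue=60).items():
    for k in blobs(c,col,60,lim,120):
        x,y,w,hh=cv2.boundingRect(k)
        if 110<x<240 and 190<y<320:
            z=.074 if col=="gold" else .038
            p=plane(c,k,z)[:,:2];s,e=circ(p);s2,e2=circ(p,.03)
            print(col,cv2.contourArea(k),(x,y,w,hh),s.round(4),round(e,4),s2[:2].round(4),round(e2,4))
w=camera("wrist");M=R.from_rotvec(get_obs()["ee_rot"]).as_matrix()
print("wrist cam in tool:",M.T@(w["T"][:3,3]-get_obs()["position"]),(M.T@w["T"][:3,:3]).round(3),w["vfov"])
for p in [(.47,-.2,.33),(.47,-.05,.33),(.40,.28,.30)]: inc(p,0)
E
```

```text
red 428.0 (154, 205, 27, 27) [0.4687 0.2648 0.0273] 0.0018 [0.4669 0.2662] 0.0014
gold 613.5 (141, 219, 29, 30) [0.4339 0.2822 0.029 ] 0.0006 [0.4338 0.2823] 0.0012
green 269.5 (194, 276, 19, 19) [0.3198 0.1904 0.0199] 0.0004 [0.3301 0.1861] 0.007
green 227.0 (131, 222, 18, 28) [0.4294 0.3182 0.0267] 0.0016 [0.4302 0.3139] 0.0017
blue 433.0 (157, 233, 27, 28) [0.4033 0.2586 0.0271] 0.0015 [0.4045 0.2603] 0.0017
wrist cam in tool: [ 0.08384952  0.00022112 -0.14264166] [[-0.001  0.946  0.325]
 [ 1.     0.001 -0.   ]
 [-0.     0.325 -0.946]] 66.15824645600593
row [ 0.7087 -0.4139 -0.1978] turn -0.3721 closing yaw now -67.0 j6 -0.15 pos [ 0.2248 -0.529   0.2309]
row [ 0.826  -0.69   -0.1976] turn -0.3721 closing yaw now -67.0 j6 -0.15 pos [ 0.2248 -0.529   0.2309]
row [ 0.9552 -1.3521 -0.137 ] turn -0.3721 closing yaw now -67.0 j6 -0.15 pos [ 0.2248 -0.529   0.2309]
```

Emit:
{"fn": "play_rows", "kwargs": {"increments": [[[0.709,-0.414,-0.198],-0.372],[[0.709,-0.414,-0.198],-0.372],[[0.709,-0.414,-0.198],-0.372],[[0.709,-0.414,-0.198],-0.372],[[0.709,-0.414,-0.198],-0.372],[[0.709,-0.414,-0.198],-0.372],[[0.709,-0.414,-0.198],-0.372],[[0.709,-0.414,-0.198],-0.372],[[0.709,-0.414,-0.198],-0.372],[[0.709,-0.414,-0.198],-0.372]], "claw": 1, "newtons": 30}}

```text
time: 1.55
position: [0.4693, -0.201, 0.3296]
ee_rot: [-2.223, -2.218, 0.001]
contact_force: [-0.0, 0.7, 0.1]
opening: 0.0853
finger_force: 0.0
```

```bash
python3 - <<'E'
from h import *
import pickle
o=get_obs();w=camera("wrist");pickle.dump(w,open("w1.pkl","wb"));cv2.imwrite("pics/w1.png",w["image"][...,::-1])
print(o["time"],w["T"].round(3))
for p in [(.47,-.06,.33)]: inc(p,0)
E
```

```text
1.55 [[ 1.     0.003  0.002  0.47 ]
 [-0.003  0.946  0.325 -0.117]
 [-0.001 -0.325  0.946  0.472]
 [ 0.     0.     0.     1.   ]]
row [ 0.2821  0.0006 -0.0005] turn -0.0008 closing yaw now -0.1 j6 -0.57 pos [ 0.4693 -0.201   0.3297]
```

View pics/w1.png

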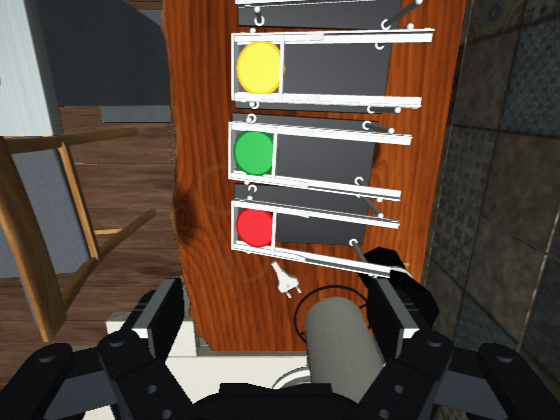

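Emit:
{"fn": "play_rows", "kwargs": {"increments": [[[0.2,0,0],0],[[0.282,0,0],0],[[0.282,0,0],0],[[0.282,0,0],0]]}}

```text
time: 2.1
position: [0.4701, -0.0593, 0.3302]
ee_rot: [2.221, 2.221, -0.001]
contact_force: [-0.3, 0.1, 0.3]
opening: 0.0854
finger_force: 0.0
```

```bash
python3 - <<'E'
from h import *
import pickle
w=camera("wrist");pickle.dump(w,open("w2.pkl","wb"));cv2.imwrite("pics/w2.png",w["image"][...,::-1])
w1=pickle.load(open("w1.pkl","rb"))
t=camera("top");pickle.dump(t,open("top.pkl","wb"))
for col in HUE:
  L=[]
  for n,c in(("w1",w1),("w2",w),("top",t)):
    ks=[k for k in blobs(c,col,250,150) if n!="top" or (250<k[:,0].mean()<450 and k[:,1].mean()<260)]
    for k in ks[:1]:
        m=cv2.moments(k);uv=(m["m10"]/m["m00"],m["m01"]/m["m00"]);L.append((c,uv));print(col,n,np.round(uv,1),cv2.contourArea(k),plane(c,uv,.064)[0].round(4))
  if len(L)>1: print(tri(L))
inc((.41,.28,.30),0)
E
```

```text
red w1 [254.5 226.8] 1110.0 [ 0.4412 -0.2756  0.064 ]
red w2 [255.5 314.7] 798.0 [ 0.4409 -0.2762  0.064 ]
(array([ 0.44118401, -0.27494621,  0.06565107]), [0.09714956720950013, 0.08777185209083897])
gold w1 [255.   65.6] 1368.5 [ 0.4464 -0.0758  0.064 ]
green w1 [253.8 152.2] 1398.5 [ 0.4427 -0.1751  0.064 ]
green w2 [255.1 254.2] 984.5 [ 0.4424 -0.1756  0.064 ]
(array([ 0.44261393, -0.17489318,  0.06548962]), [0.11854848921307572, 0.10627685774467029])
blue w2 [265.8 105.2] 1649.0 [0.4592 0.0222 0.064 ]
blue top [279.7 218. ] 433.0 [0.4589 0.0218 0.064 ]
(array([0.45909259, 0.02196578, 0.05955791]), [0.1848594268837793, 0.10052773932201771])
row [ 0.6808 -0.1218  0.0598] turn -0.0006 closing yaw now -0.1 j6 -0.31 pos [ 0.4703 -0.0605  0.3302]
```

View pics/w2.png

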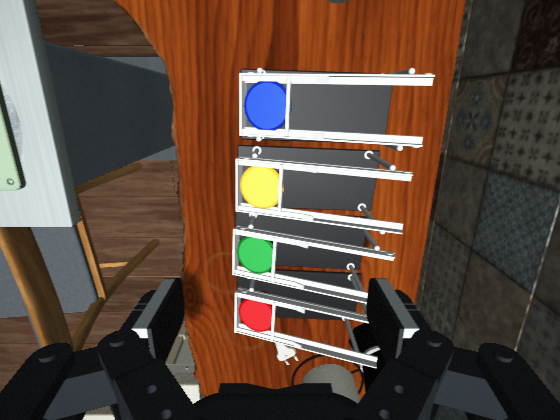

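```bash
python3 - <<'E'
import cv2,numpy as np
a=cv2.imread('pics/w1.png');b=cv2.imread('pics/w2.png')
T=[cv2.resize(i[r:r+90,365:445],(264,297),interpolation=cv2.INTER_CUBIC) for i,r in((b,65),(a,25),(a,125),(a,205),(b,160),(b,240))]
cv2.imwrite('pics/tiles.png',np.vstack([np.hstack(T[:3]),np.hstack(T[3:])]))
E
```

```text
(no output)
```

View pics/tiles.png

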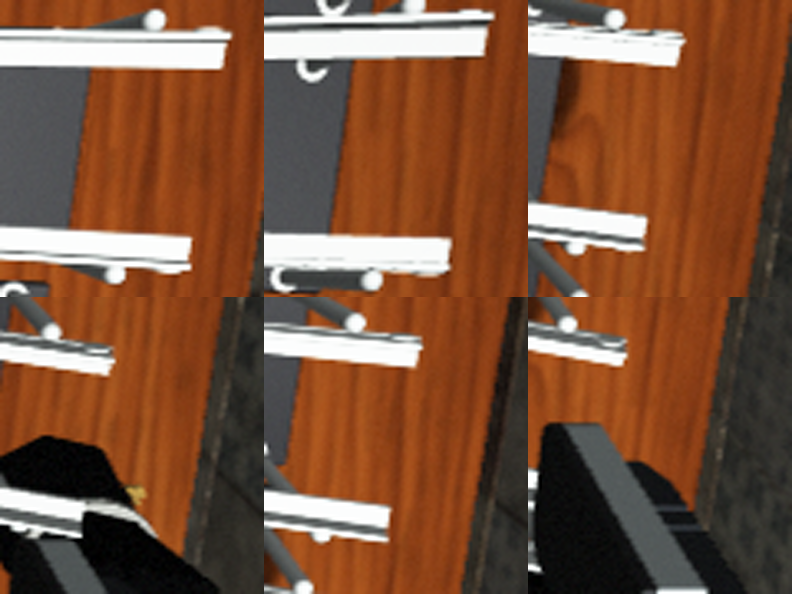

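Emit:
{"fn": "play_rows", "kwargs": {"increments": [[[0.1,0,0],0],[[0.2,-0.04,0],0],[[0.32,-0.06,0],0],[[0.44,-0.08,0.03],0],[[0.56,-0.1,0.06],0],[[0.68,-0.122,0.06],0],[[0.68,-0.122,0.06],0],[[0.68,-0.122,0.06],0],[[0.68,-0.122,0.06],0]]}}

```text
time: 3.32
position: [0.4104, 0.2792, 0.3003]
ee_rot: [2.225, 2.217, -0.0]
contact_force: [0.5, -0.3, 0.2]
opening: 0.0852
finger_force: 0.0
```

```bash
python3 - <<'E'
from h import *
import pickle
w={1:pickle.load(open("w1.pkl","rb")),2:pickle.load(open("w2.pkl","rb"))}
P=dict(blue=[(2,65,(222,69),(190,236))],gold=[(1,25,(222,55),(186,238)),(2,160,(154,70),(126,210))],green=[(1,125,(152,67),(118,214)),(2,240,(97,69),None)],red=[(1,205,(110,78),None)])
fix=dict(red=(.4410,-.2758),green=(.4426,-.1753),gold=(.4464,-.0758),blue=(.4591,.022))
for k,L in P.items():
    D={}
    for n,r,a,b in L:
        e=[]
        for j,q in(("L",a),("R",b)):
            if q is None: continue
            uv=(365+q[0]/3.3,r+q[1]/3.3);D.setdefault(j,[]).append((w[n],uv));e.append(plane(w[n],uv,.112)[0,:2])
        print(k,n,np.round(e,4),"mid",np.mean(e,0).round(4) if len(e)==2 else np.round(e[0]-[0,.026],4),"dist from fixed",np.round(np.mean(e,0)-fix[k],4))
    for j in D:
        if len(D[j])>1: print(" tri",j,tri(D[j]))
c=camera("wrist");pickle.dump(c,open("wp.pkl","wb"));cv2.imwrite("pics/wp.png",c["image"][...,::-1]);print(get_obs()["time"])
t=pickle.load(open("top.pkl","rb"))
for col in HUE:
  for k in blobs(c,col,300,90,90):
    z=.074 if col=="gold" else .038
    p=plane(c,k,z)[:,:2];s,e=circ(p);s2,e2=circ(p,.03)
    print(col,cv2.boundingRect(k),s.round(4),round(e,4),s2[:2].round(4),round(e2,4))
E
```

```text
blue 2 [[ 0.6341  0.0414]
 [ 0.6317 -0.0101]] mid [0.6329 0.0157] dist from fixed [ 0.1738 -0.0063]
gold 1 [[ 0.6266 -0.0595]
 [ 0.6233 -0.1115]] mid [ 0.625  -0.0855] dist from fixed [ 0.1786 -0.0097]
gold 2 [[ 0.6266 -0.06  ]
 [ 0.6236 -0.1119]] mid [ 0.6251 -0.0859] dist from fixed [ 0.1787 -0.0101]
 tri L (array([ 0.62603568, -0.05967257,  0.11337393]), [0.01061512136622004, 0.009069900216934938])
 tri R (array([ 0.62305461, -0.1114764 ,  0.11293554]), [0.16550768543807712, 0.1436711887018966])
green 1 [[ 0.6191 -0.1613]
 [ 0.6141 -0.2118]] mid [ 0.6166 -0.1866] dist from fixed [ 0.174  -0.0113]
green 2 [[ 0.6191 -0.1615]] mid [ 0.6191 -0.1875] dist from fixed [0.1765 0.0138]
 tri L (array([ 0.61890007, -0.16123602,  0.11253531]), [0.02381483046271899, 0.02093147417491893])
red 1 [[ 0.6171 -0.2598]] mid [ 0.6171 -0.2858] dist from fixed [0.1761 0.016 ]
3.375
red (305, 159, 37, 46) [0.4663 0.267  0.0276] 0.0019 [0.4633 0.2674] 0.0021
gold (403, 70, 65, 69) [0.5781 0.3626 0.0267] 0.0061 [0.576  0.3616] 0.0067
gold (269, 152, 51, 50) [0.4332 0.2812 0.0291] 0.0003 [0.4332 0.2811] 0.0009
green (194, 219, 30, 28) [0.3202 0.1971 0.0198] 0.0003 [0.33   0.1913] 0.0067
blue (290, 335, 38, 33) [ 0.4627 -0.0034  0.0292] 0.0029 [ 0.4622 -0.0035] 0.003
```

View pics/wp.png

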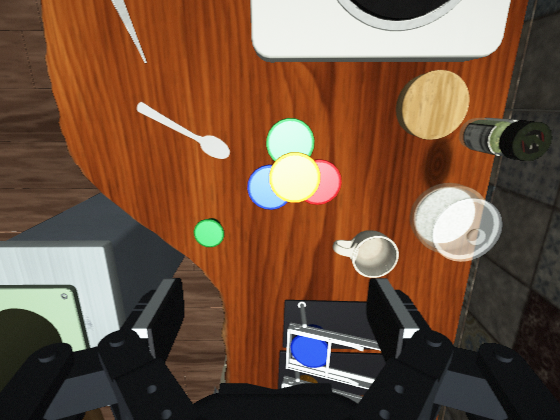

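```bash
python3 - <<'E'
from h import *
inc((.4333,.2816,.12),0);inc((.4333,.2816,.050),0)
E
```

```text
row [0.005  0.0458 0.3608] turn -0.0012 closing yaw now -0.2 j6 0.43 pos [0.4103 0.2792 0.3004]
row [0.005  0.0458 0.5008] turn -0.0012 closing yaw now -0.2 j6 0.43 pos [0.4103 0.2792 0.3004]
```

Emit:
{"fn": "play_rows", "kwargs": {"increments": [[[0.005,0.046,0.1],0],[[0.005,0.046,0.21],0],[[0.005,0.046,0.32],0],[[0.005,0.046,0.4],0],[[0.005,0.046,0.44],0],[[0.005,0.046,0.48],0],[[0.005,0.046,0.5],0],[[0.005,0.046,0.5],0],[[0.005,0.046,0.5],0]]}}

```text
time: 4.5
position: [0.4333, 0.2835, 0.0513]
ee_rot: [2.222, 2.22, 0.003]
contact_force: [-0.3, -0.4, -0.5]
opening: 0.0852
finger_force: 0.0
```

Emit:
{"fn": "play_rows", "kwargs": {"increments": [[[0,0,0],0],[[0,0,0],0],[[0,0,0],0],[[0,0,0],0],[[0,0,0],0],[[0,0,0],0]], "claw": -0.2, "newtons": 25}}

```text
time: 5.25
position: [0.4332, 0.2839, 0.0513]
ee_rot: [2.221, 2.221, 0.003]
contact_force: [0.0, -0.6, 5.8]
opening: 0.0583
finger_force: 26.3
```

Emit:
{"fn": "play_rows", "kwargs": {"increments": [[[0,0,-0.01],0],[[0,0,-0.03],0],[[0,0,-0.07],0],[[0,0,-0.14],0],[[0,0,-0.24],0],[[0,0,-0.32],0],[[0,0,-0.32],0],[[0,0,-0.32],0]]}}

```text
time: 6.25
position: [0.4317, 0.2832, 0.2098]
ee_rot: [-2.221, -2.221, 0.002]
contact_force: [-0.2, 1.1, -0.4]
opening: 0.0585
finger_force: 27.0
```

```bash
python3 - <<'E'
from h import *
c=camera("wrist");cv2.imwrite("pics/g1.png",c["image"][...,::-1]);o=get_obs()
print(o["time"],o["position"],o["opening"],o["finger_force"])
def rep(c):
  for col in HUE:
    for k in blobs(c,col,300,90,90):
      for z in(.038,o["position"][2]+.023):
        p=plane(c,k,z)[:,:2];s,e=circ(p);s2,e2=circ(p,.03)
        print(col,cv2.boundingRect(k),round(z,3),s.round(4),round(e,4),s2[:2].round(4),round(e2,4))
rep(c)
inc((.581,-.0832,.20),np.radians(-3.2));inc((.581,-.0832,.084),np.radians(-3.2))
E
```

```text
6.3 [0.4312001  0.28294545 0.2088871 ] 0.05854664870448642 26.974613070487976
red (279, 178, 59, 56) 0.038 [0.4657 0.2669 0.0295] 0.0002 [0.4657 0.2669] 0.0005
red (279, 178, 59, 56) 0.232 [0.4449 0.3285 0.0113] 0.0001 [0.4724 0.332 ] 0.0072
gold (207, 252, 137, 115) 0.038 [0.4317 0.1382 0.0779] 0.0003 [0.4325 0.145 ] 0.0474
gold (207, 252, 137, 115) 0.232 [0.4318 0.2791 0.0299] 0.0001 [0.4318 0.2791] 0.0002
green (243, 127, 60, 61) 0.038 [0.4292 0.3169 0.0291] 0.0002 [0.4292 0.3168] 0.001
green (243, 127, 60, 61) 0.232 [0.4309 0.3477 0.0111] 0.0001 [0.4342 0.3755] 0.0074
green (156, 250, 37, 33) 0.038 [0.3215 0.1984 0.0197] 0.0002 [0.3102 0.1999] 0.007
green (156, 250, 37, 33) 0.232 [0.3896 0.3022 0.0076] 0.0001 [0.3613 0.3087] 0.0049
blue (220, 185, 57, 55) 0.038 [0.4041 0.2603 0.0291] 0.0003 [0.404  0.2603] 0.0009
blue (220, 185, 57, 55) 0.232 [0.4212 0.326  0.0112] 0.0001 [0.449  0.3266] 0.0072
row [-0.7322  0.2999  0.0178] turn 0.0177 closing yaw now -0.0 j6 0.41 pos [0.4312 0.2829 0.2089]
row [-0.7319  0.3005  0.2498] turn 0.0177 closing yaw now -0.0 j6 0.41 pos [0.4312 0.2829 0.2089]
```

View pics/g1.png

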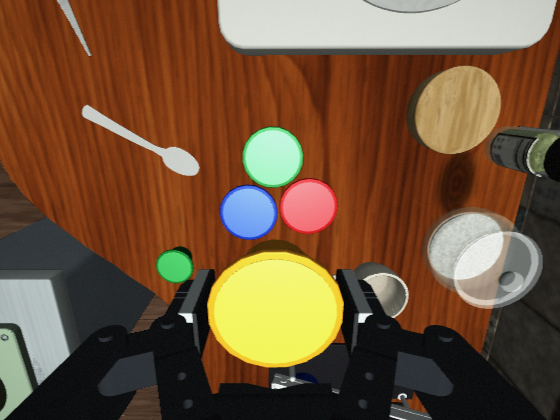

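Emit:
{"fn": "play_rows", "kwargs": {"increments": [[[-0.05,0.02,0],0],[[-0.14,0.06,0],0.018],[[-0.24,0.1,0],0.018],[[-0.34,0.14,0],0.018],[[-0.44,0.18,0],0.018],[[-0.54,0.22,0],0.018],[[-0.63,0.26,0.02],0.018],[[-0.69,0.29,0.05],0.018],[[-0.722,0.3,0.09],0.018],[[-0.726,0.3,0.1],0.018]]}}

```text
time: 7.55
position: [0.5798, -0.0794, 0.1565]
ee_rot: [-2.28, -2.152, 0.005]
contact_force: [-0.1, 0.2, 0.4]
opening: 0.0584
finger_force: 27.0
```

```bash
python3 - <<'E'
from h import *
inc((.581,-.080,.105),np.radians(-3.2))
E
```

```text
row [-0.0013  0.0032  0.103 ] turn -0.0007 closing yaw now -3.3 j6 -0.23 pos [ 0.5798 -0.0794  0.1565]
```

Emit:
{"fn": "play_rows", "kwargs": {"increments": [[[-0.001,0.002,0.05],0],[[-0.001,0.002,0.09],0],[[-0.001,0.002,0.1],0],[[-0.001,0.002,0.1],0]]}}

```text
time: 8.05
position: [0.5828, -0.0791, 0.1102]
ee_rot: [-2.282, -2.158, 0.0]
contact_force: [0.5, 0.3, 0.5]
opening: 0.0583
finger_force: 27.0
```

```bash
python3 - <<'E'
from h import *
import pickle
c=camera("wrist");pickle.dump(c,open("g2.pkl","wb"));o=get_obs();print(o["position"],o["contact_force"])
cv2.imwrite("pics/g2.png",cv2.resize(c["image"][180:410,150:450],None,fx=2.6,fy=2.6)[...,::-1])
k=blobs(c,"gold",3000,90,90)[0];s,e=circ(plane(c,k,o["position"][2]+.023)[:,:2]);print(cv2.boundingRect(k),s,e,s[:2]-o["position"][:2])
E
```

```text
[ 0.58347046 -0.07951601  0.11097874] [ 0.14770035 -0.63615241  0.38043974]
(207, 252, 137, 116) [ 0.58275848 -0.08205527  0.02950056] 0.00013247767883423772 [-0.00071198 -0.00253926]
```

View pics/g2.png

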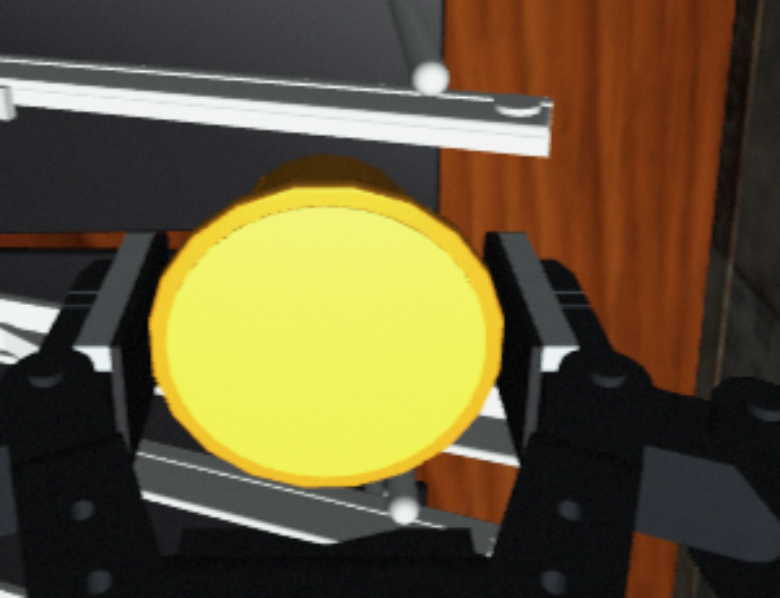

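```bash
python3 - <<'E'
from h import *
import pickle
c=pickle.load(open("g2.pkl","rb"))
L=plane(c,(150+548/2.6,180+157/2.6),.1125)[0];a=plane(c,(150+300/2.6,180+138/2.6),.096)[0];Rr=plane(c,(150+517/2.6,180+466/2.6),.1225)[0]
print(L,a,Rr,"yaw",np.degrees(np.arctan2(*(L-a)[1::-1])))
u=np.array([np.cos(np.radians(-3.2)),np.sin(np.radians(-3.2))]);n=np.array([-u[1],u[0]])
cap=np.array([.58276,-.08206]);print("lateral L",n@(L[:2]-cap),"along to end",u@(L[:2]-cap),"a",n@(a[:2]-cap),"R wall",n@(Rr[:2]-cap))
E
```

```text
[ 0.62479685 -0.05923871  0.1125    ] [ 0.57896111 -0.0596827   0.096     ] [ 0.61809293 -0.12007976  0.1225    ] yaw 0.5549746648701367
lateral L 0.025132266030012593 along to end 0.04069738322710374 a 0.022130353474574534 R wall -0.03598814144474898
```

Emit:
{"fn": "play_rows", "kwargs": {"increments": [[[-0.002,0,0.012],0],[[-0.002,0,0.03],0],[[-0.002,0,0.044],0],[[-0.002,0,0.05],0],[[-0.002,0,0.05],0]]}}

```text
time: 8.72
position: [0.5828, -0.0811, 0.0848]
ee_rot: [-2.283, -2.157, 0.001]
contact_force: [0.7, -0.5, -0.9]
opening: 0.0583
finger_force: 27.0
```

Emit:
{"fn": "play_rows", "kwargs": {"increments": [[[0,0,0.003],0],[[0,0,0.003],0]]}}

```text
time: 8.98
position: [0.5832, -0.0812, 0.0839]
ee_rot: [2.284, 2.157, 0.0]
contact_force: [-0.8, 0.1, 0.8]
opening: 0.0584
finger_force: 27.0
```

Emit:
{"fn": "play_rows", "kwargs": {"increments": [[[0,0,0],0],[[0,0,0],0],[[0,0,0],0]], "claw": 0.7}}

```text
time: 9.35
position: [0.5832, -0.0812, 0.0839]
ee_rot: [2.283, 2.157, 0.0]
contact_force: [-0.2, 0.3, 0.2]
opening: 0.0727
finger_force: 0.0
```

```bash
python3 - <<'E'
from h import *
c=camera("wrist");o=get_obs();print(o["position"],o["contact_force"],o["opening"])
cv2.imwrite("pics/g3.png",cv2.resize(c["image"][180:410,150:450],None,fx=2.6,fy=2.6)[...,::-1])
E
```

```text
[ 0.58318433 -0.08116808  0.08386838] [0.06981346 0.127408   0.2482533 ] 0.07262076995385143
```

View pics/g3.png

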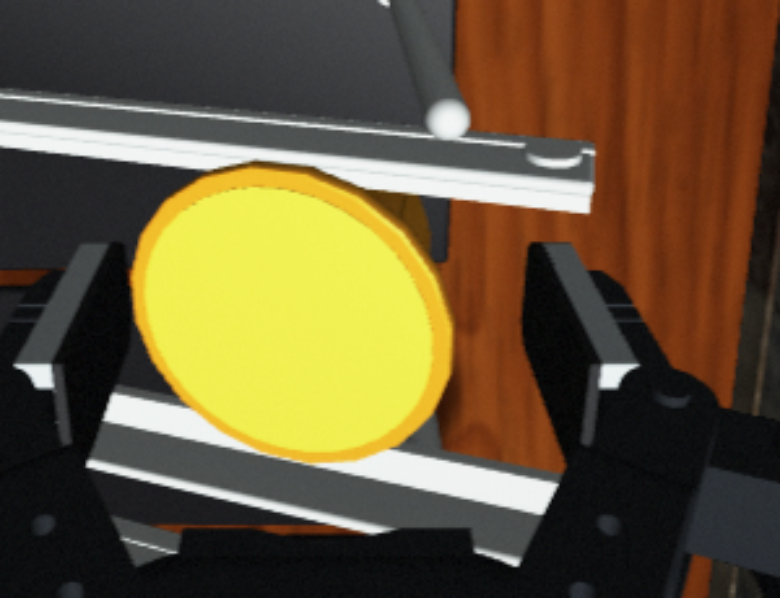

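Emit:
{"fn": "play_rows", "kwargs": {"increments": [[[0,0,0],0],[[0,0,0],0],[[0,0,-0.03],0],[[0,0,-0.06],0],[[0,0,-0.1],0],[[0,0,-0.16],0],[[0,0,-0.22],0],[[0,0,-0.22],0]], "claw": 1}}

```text
time: 10.4
position: [0.5859, -0.0819, 0.1988]
ee_rot: [2.278, 2.152, 0.007]
contact_force: [-0.6, 0.4, -0.5]
opening: 0.0853
finger_force: 0.0
```

```bash
python3 - <<'E'
from h import *
c=camera("wrist");o=get_obs();print(o["time"],o["position"],o["contact_force"])
cv2.imwrite("pics/g4.png",c["image"][...,::-1])
t=camera("top")
for n,d in(("w",c),("t",t)):
  for k in blobs(d,"gold",200,100): print(n,cv2.boundingRect(k),plane(d,k.mean(0),.08))
# next: red, pre-position; inward direction of triangle
P=dict(green=(.4292,.3168),red=(.4657,.2669),blue=(.404,.2603));g=np.mean(list(P.values()),0)
for k,p in P.items():
  v=g-p; print(k,"inward deg",np.degrees(np.arctan2(v[1],v[0])),"closing",(np.degrees(np.arctan2(v[1],v[0]))+90)%180)
E
```

```text
10.45 [ 0.58445204 -0.0815246   0.19640331] [ 0.02400066  1.02729628 -0.57722659]
w (150, 180, 66, 64) [[ 0.50822219 -0.08032519  0.08      ]]
w (98, 178, 49, 59) [[ 0.45895257 -0.07300605  0.08      ]]
green inward deg -83.93773998237116 closing 6.062260017628844
red inward deg 156.20554925364956 closing 66.20554925364956
blue inward deg 35.98422602729549 closing 125.98422602729549
```

View pics/g4.png

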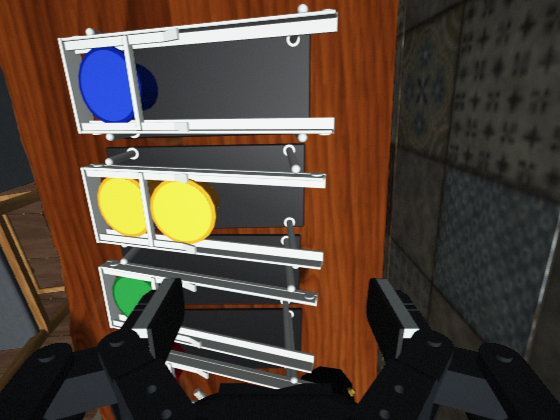

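```bash
python3 - <<'E'
from h import *
inc((.4292,.3168,.16),np.radians(4))
E
```

```text
row [ 0.7772 -0.3531  0.0685] turn -0.0403 closing yaw now -3.3 j6 -0.23 pos [ 0.5833 -0.0812  0.1946]
```

Emit:
{"fn": "play_rows", "kwargs": {"increments": [[[0.08,-0.04,0],0],[[0.18,-0.08,0],-0.04],[[0.29,-0.13,0],-0.04],[[0.4,-0.18,0],-0.04],[[0.51,-0.23,0],-0.04],[[0.62,-0.28,0.02],-0.04],[[0.72,-0.33,0.05],-0.04],[[0.777,-0.353,0.068],-0.04],[[0.777,-0.353,0.068],-0.04],[[0.777,-0.353,0.068],-0.04]]}}

```text
time: 11.75
position: [0.4288, 0.316, 0.1591]
ee_rot: [2.144, 2.297, -0.003]
contact_force: [-0.1, 0.1, -0.4]
opening: 0.0855
finger_force: 0.0
```

```bash
python3 - <<'E'
from h import *
o=get_obs();c=camera("wrist");print(o["time"])
for col in("red","green","blue"):
  for k in blobs(c,col,600,90,90):
    s,e=circ(plane(c,k,.038)[:,:2]);print(col,cv2.boundingRect(k),s.round(4),round(e,4))
inc((.4292,.3168,.014),np.radians(4))
E
```

```text
11.75
red (279, 230, 66, 59) [0.4656 0.267  0.0296] 0.0002
green (241, 171, 70, 67) [0.4291 0.317  0.0292] 0.0002
blue (212, 232, 65, 59) [0.404  0.2605 0.0292] 0.0002
row [2.30e-03 1.00e-04 2.91e-01] turn -0.0006 closing yaw now 3.9 j6 0.4 pos [0.4293 0.3158 0.1595]
```

Emit:
{"fn": "play_rows", "kwargs": {"increments": [[[0.001,0,0.1],0],[[0.001,0,0.18],0],[[0.001,0,0.24],0],[[0.001,0,0.275],0],[[0.001,0,0.291],0],[[0.001,0,0.291],0],[[0.001,0,0.291],0]]}}

```text
time: 12.68
position: [0.4301, 0.3178, 0.0156]
ee_rot: [2.143, 2.296, 0.004]
contact_force: [-0.5, 0.0, 0.8]
opening: 0.0855
finger_force: 0.0
```

Emit:
{"fn": "play_rows", "kwargs": {"increments": [[[0,0,0],0],[[0,0,0],0],[[0,0,0],0],[[0,0,0],0],[[0,0,0],0],[[0,0,0],0]], "claw": -0.2}}

```text
time: 13.42
position: [0.4297, 0.3177, 0.0151]
ee_rot: [2.143, 2.296, 0.002]
contact_force: [-0.8, -0.6, 6.1]
opening: 0.0585
finger_force: 26.4
```

Emit:
{"fn": "play_rows", "kwargs": {"increments": [[[0,0,-0.02],0],[[0,0,-0.05],0],[[0,0,-0.12],0],[[0,0,-0.22],0],[[0,0,-0.32],0],[[0,0,-0.38],0],[[0,0,-0.38],0],[[0,0,-0.38],0]]}}

```text
time: 14.42
position: [0.4281, 0.3168, 0.2034]
ee_rot: [-2.143, -2.296, 0.003]
contact_force: [0.2, -0.4, -1.5]
opening: 0.0585
finger_force: 27.0
```

```bash
cat >> h.py <<'E'
def held(col):
    o=get_obs();c=camera("wrist");k=blobs(c,col,3000,90,90)[0]
    s,e=circ(plane(c,k,o["position"][2]+.024)[:,:2]);M=R.from_rotvec(o["ee_rot"]).as_matrix()
    d=s[:2]-o["position"][:2];print("held",s.round(4),round(e,5),cv2.boundingRect(k),"tool-x off",(d@M[:2,0]).round(4),"tool-y",(d@M[:2,1]).round(4),"t",o["time"]);return c
E
python3 - <<'E'
from h import *
c=held("green")
for col in("red","blue"):
  for k in blobs(c,col,600,90,90):
    s,e=circ(plane(c,k,.038)[:,:2]);print(col,s.round(4),round(e,4))
inc((.573,-.1808,.20),np.radians(-3.8))
E
```

```text
held [0.4281 0.3171 0.029 ] 0.00012 (208, 246, 135, 116) tool-x off 0.0003 tool-y 0.0 t 14.425
red [0.4686 0.2722 0.0253] 0.0025
blue [0.3997 0.2667 0.0235] 0.0031
row [-1.0124  0.2215  0.0058] turn 0.043 closing yaw now 3.9 j6 0.41 pos [0.4277 0.3166 0.2026]
```

Emit:
{"fn": "play_rows", "kwargs": {"increments": [[[-0.05,0.01,0],0],[[-0.13,0.03,0],0.043],[[-0.23,0.05,0],0.043],[[-0.33,0.07,0],0.043],[[-0.43,0.1,0],0.043],[[-0.53,0.12,0],0.043],[[-0.63,0.14,0],0.043],[[-0.73,0.16,0],0.043],[[-0.83,0.18,0],0.043],[[-0.92,0.2,0],0.043]]}}

```text
time: 15.72
position: [0.5593, -0.1362, 0.2018]
ee_rot: [-2.292, -2.143, 0.003]
contact_force: [0.2, -0.5, -0.7]
opening: 0.0587
finger_force: 27.0
```

```bash
python3 - <<'E'
from h import *
inc((.574,-.1835,.11),np.radians(-3.8))
E
```

```text
row [-0.0928  0.0365  0.1833] turn -0.0002 closing yaw now -3.8 j6 -0.32 pos [ 0.5593 -0.1362  0.2018]
```

Emit:
{"fn": "play_rows", "kwargs": {"increments": [[[-0.05,0.02,0.02],0],[[-0.085,0.034,0.06],0],[[-0.093,0.036,0.12],0],[[-0.093,0.036,0.16],0],[[-0.093,0.036,0.18],0],[[-0.093,0.036,0.18],0],[[-0.093,0.036,0.18],0]]}}

```text
time: 16.6
position: [0.5761, -0.1824, 0.1155]
ee_rot: [2.292, 2.146, 0.001]
contact_force: [0.4, 0.4, 0.4]
opening: 0.0586
finger_force: 27.0
```

```bash
python3 - <<'E'
from h import *
import pickle
c=held("green");pickle.dump(c,open("gr2.pkl","wb"));o=get_obs();print(o["position"],o["contact_force"])
cv2.imwrite("pics/gr2.png",cv2.resize(c["image"][180:410,150:450],None,fx=2.6,fy=2.6)[...,::-1])
E
```

```text
held [ 0.5761 -0.1822  0.0289] 0.00017 (209, 246, 133, 116) tool-x off 0.0002 tool-y 0.0 t 16.6
[ 0.57622544 -0.18253611  0.11572129] [0.28865616 0.17204493 0.53571154]
```

View pics/gr2.png

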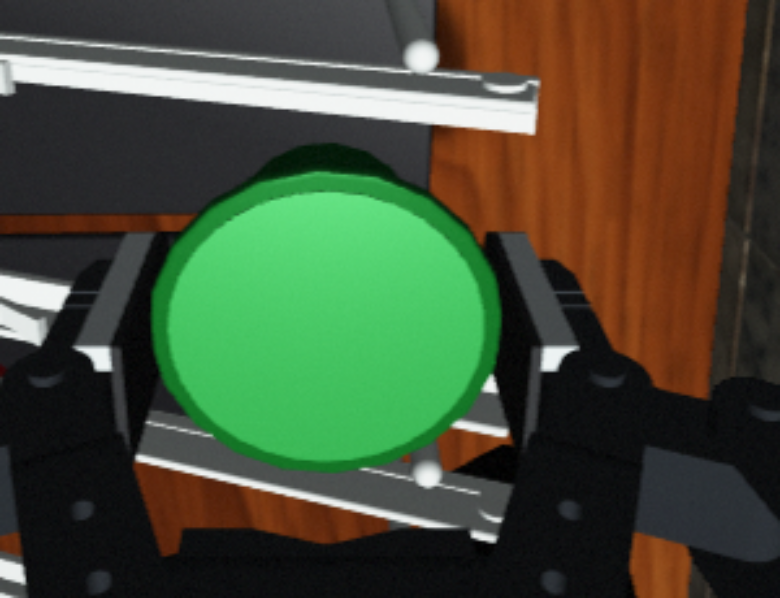

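```bash
cat >> h.py <<'E'
def gap(c,cap,yawdeg,box=(345,195,370,250)):
    """left ledge inner corner: lowest white row near the rightmost end"""
    g=c["image"].astype(int);m=(g.min(2)>150)&(g.max(2)-g.min(2)<50)
    x0,y0,x1,y1=box;n=m[y0:y1,x0:x1].astype(np.uint8)
    nl,lab,st,_=cv2.connectedComponentsWithStats(n);i=1+np.argmax(st[1:,4]);ys,xs=np.nonzero(lab==i)
    cr=xs.max();b=max(ys[xs>=cr-2]);uv=(x0+cr+.5,y0+b+.5)
    P=plane(c,uv,.1125)[0,:2];a=np.radians(yawdeg);u=np.array([np.cos(a),np.sin(a)]);v=np.array([-u[1],u[0]]);d=P-cap
    print("corner px",uv,"crop",((uv[0]-150)*2.6,(uv[1]-180)*2.6),P.round(4),"lateral",(v@d).round(4),"along",(u@d).round(4))
E
python3 - <<'E'
from h import *
import pickle
gap(pickle.load(open("g2.pkl","rb")),np.array([.5828,-.0821]),-3.2)
gap(pickle.load(open("gr2.pkl","rb")),np.array([.5761,-.1823]),-3.8)
E
```

```text
corner px (np.float64(361.5), np.float64(239.5)) crop (np.float64(549.9), np.float64(154.70000000000002)) [ 0.6251 -0.0588] lateral 0.0256 along 0.041
corner px (np.float64(356.5), np.float64(231.5)) crop (np.float64(536.9), np.float64(133.9)) [ 0.6174 -0.1605] lateral 0.0245 along 0.0398
```

Emit:
{"fn": "play_rows", "kwargs": {"increments": [[[-0.003,-0.005,0.015],0],[[-0.003,-0.005,0.035],0],[[-0.003,-0.005,0.052],0],[[-0.003,-0.005,0.06],0],[[-0.003,-0.005,0.06],0],[[-0.003,-0.005,0.06],0]]}}

```text
time: 17.4
position: [0.5729, -0.1838, 0.0844]
ee_rot: [2.294, 2.146, 0.0]
contact_force: [0.2, 0.0, -0.2]
opening: 0.0585
finger_force: 27.0
```

Emit:
{"fn": "play_rows", "kwargs": {"increments": [[[0,0,0],0],[[0,0,0],0],[[0,0,0],0],[[0,0,0],0]], "claw": 0.7}}

```text
time: 17.9
position: [0.5726, -0.1837, 0.0843]
ee_rot: [2.294, 2.146, 0.0]
contact_force: [-0.1, -0.4, 0.2]
opening: 0.0726
finger_force: 0.0
```

Emit:
{"fn": "play_rows", "kwargs": {"increments": [[[0,0,0],0],[[0,0,0],0],[[0,0,-0.03],0],[[0,0,-0.06],0],[[0,0,-0.1],0],[[0,0,-0.16],0],[[0,0,-0.22],0],[[0,0,-0.22],0]], "claw": 1}}

```text
time: 18.9
position: [0.5752, -0.1849, 0.1995]
ee_rot: [2.287, 2.141, 0.005]
contact_force: [0.7, 0.2, -0.0]
opening: 0.0855
finger_force: 0.0
```

```bash
python3 - <<'E'
from h import *
c=camera("wrist");o=get_obs();print(o["time"],o["position"],o["contact_force"])
for k in blobs(c,"green",200,100): print(cv2.boundingRect(k),plane(c,k.mean(0),.08))
inc((.4657,.2669,.16),np.radians(75))
inc((.4657,.2669,.20),np.radians(75))
E
```

```text
18.95 [ 0.57388378 -0.18427211  0.19709004] [ 0.10151934  0.25096858 -0.73324163]
(152, 176, 67, 64) [[ 0.49975677 -0.17912985  0.08      ]]
(100, 172, 49, 60) [[ 0.45064936 -0.17048112  0.08      ]]
row [ 0.8862 -0.2759  0.0713] turn -0.4377 closing yaw now -3.8 j6 -0.39 pos [ 0.5739 -0.1843  0.1971]
row [ 0.886  -0.2756 -0.0087] turn -0.4377 closing yaw now -3.8 j6 -0.39 pos [ 0.5739 -0.1843  0.1971]
```

Emit:
{"fn": "play_rows", "kwargs": {"increments": [[[0.08,-0.03,0],-0.04],[[0.18,-0.06,0],-0.09],[[0.29,-0.09,0],-0.14],[[0.4,-0.125,0],-0.19],[[0.51,-0.16,0],-0.24],[[0.62,-0.19,0],-0.29],[[0.73,-0.23,0],-0.34],[[0.82,-0.26,0.03],-0.39],[[0.886,-0.276,0.06],-0.43],[[0.886,-0.276,0.07],-0.438]]}}

```text
time: 20.2
position: [0.4619, 0.2688, 0.157]
ee_rot: [-0.401, -3.112, 0.003]
contact_force: [-0.3, -0.6, -0.2]
opening: 0.0852
finger_force: 0.0
```

```bash
python3 - <<'E'
from h import *
o=get_obs();c=camera("wrist");print(o["time"])
for col in("red","blue"):
  for k in blobs(c,col,600,90,90):
    s,e=circ(plane(c,k,.038)[:,:2]);print(col,cv2.boundingRect(k),s.round(4),round(e,4))
    if col=="red": inc((*s[:2],.014),np.radians(75))
E
```

```text
20.2
red (240, 178, 70, 67) [0.4654 0.2666 0.0295] 0.0002
row [-0.0075  0.0008  0.2857] turn 0.0012 closing yaw now 75.2 j6 -0.95 pos [0.4623 0.2675 0.1569]
blue (210, 105, 74, 76) [0.404  0.2599 0.0292] 0.0002
blue (0, 253, 21, 63) [ 0.4527 -0.0293  0.049 ] 0.0043
```

Emit:
{"fn": "play_rows", "kwargs": {"increments": [[[0,0,0.06],0],[[0,0,0.15],0],[[0,0,0.22],0],[[0,0,0.27],0],[[0,0,0.29],0],[[0,0,0.29],0],[[0,0,0.29],0]]}}

```text
time: 21.12
position: [0.4656, 0.2676, 0.0156]
ee_rot: [0.41, 3.113, 0.002]
contact_force: [-0.5, 0.2, 1.2]
opening: 0.0854
finger_force: 0.0
```

Emit:
{"fn": "play_rows", "kwargs": {"increments": [[[0,0,0],0],[[0,0,0],0],[[0,0,0],0],[[0,0,0],0],[[0,0,0],0],[[0,0,0],0]], "claw": -0.2}}

```text
time: 21.88
position: [0.4651, 0.2679, 0.0154]
ee_rot: [0.408, 3.113, 0.001]
contact_force: [-0.6, -1.0, 6.7]
opening: 0.0584
finger_force: 26.3
```

Emit:
{"fn": "play_rows", "kwargs": {"increments": [[[0,0,-0.02],0],[[0,0,-0.05],0],[[0,0,-0.12],0],[[0,0,-0.22],0],[[0,0,-0.32],0],[[0,0,-0.38],0],[[0,0,-0.38],0],[[0,0,-0.38],0]]}}

```text
time: 22.88
position: [0.4634, 0.2671, 0.2034]
ee_rot: [-0.409, -3.113, 0.001]
contact_force: [-0.3, -0.5, -0.6]
opening: 0.0588
finger_force: 27.0
```

```bash
python3 - <<'E'
from h import *
c=held("red")
inc((.573,-.283,.20),np.radians(-3.3))
E
```

```text
held [0.4628 0.2669 0.029 ] 0.00014 (208, 245, 135, 117) tool-x off 0.0005 tool-y -0.0003 t 22.875
row [-0.4965 -1.0059  0.0058] turn 0.4352 closing yaw now 75.0 j6 -0.95 pos [0.463  0.267  0.2026]
```

Emit:
{"fn": "play_rows", "kwargs": {"increments": [[[-0.02,-0.04,0],0.03],[[-0.06,-0.12,0],0.08],[[-0.1,-0.21,0],0.13],[[-0.15,-0.3,0],0.18],[[-0.2,-0.4,0],0.23],[[-0.24,-0.49,0],0.28],[[-0.29,-0.58,0],0.33],[[-0.33,-0.67,0],0.38],[[-0.38,-0.77,0],0.42],[[-0.42,-0.85,0],0.435]]}}

```text
time: 24.18
position: [0.5564, -0.1989, 0.2017]
ee_rot: [-2.284, -2.151, 0.002]
contact_force: [0.2, 0.3, -0.5]
opening: 0.0584
finger_force: 27.0
```

```bash
python3 - <<'E'
from h import *
inc((.573,-.2834,.115),np.radians(-3.3))
E
```

```text
row [-0.1669  0.044   0.173 ] turn -0.0007 closing yaw now -3.4 j6 -0.43 pos [ 0.5564 -0.1989  0.2017]
```

Emit:
{"fn": "play_rows", "kwargs": {"increments": [[[-0.07,0.02,0.02],0],[[-0.13,0.035,0.05],0],[[-0.165,0.042,0.1],0],[[-0.165,0.042,0.14],0],[[-0.165,0.042,0.165],0],[[-0.165,0.042,0.17],0],[[-0.165,0.042,0.17],0],[[-0.165,0.042,0.17],0]]}}

```text
time: 25.18
position: [0.5746, -0.2809, 0.1207]
ee_rot: [2.281, 2.156, 0.001]
contact_force: [-0.3, -0.3, -0.1]
opening: 0.0582
finger_force: 27.0
```

```bash
python3 - <<'E'
from h import *
import pickle
c=held("red");pickle.dump(c,open("r2.pkl","wb"));o=get_obs();print(o["position"],o["contact_force"])
cv2.imwrite("pics/r2.png",cv2.resize(c["image"][180:410,150:450],None,fx=2.6,fy=2.6)[...,::-1])
gap(c,o["position"][:2],-3.3)
E
```

```text
held [ 0.5746 -0.2806  0.029 ] 0.00012 (208, 245, 135, 117) tool-x off 0.0003 tool-y 0.0 t 25.175
[ 0.57452813 -0.28101259  0.12062607] [ 0.27280238 -0.58987566  0.61063393]
corner px (np.float64(354.5), np.float64(228.5)) crop (np.float64(531.7), np.float64(126.10000000000001)) [ 0.616  -0.2591] lateral 0.0242 along 0.0401
```

Emit:
{"fn": "play_rows", "kwargs": {"increments": [[[-0.004,-0.005,0.015],0],[[-0.004,-0.005,0.035],0],[[-0.004,-0.005,0.055],0],[[-0.004,-0.005,0.068],0],[[-0.004,-0.005,0.07],0],[[-0.004,-0.005,0.07],0]]}}

```text
time: 25.98
position: [0.5713, -0.2827, 0.0844]
ee_rot: [2.283, 2.157, 0.0]
contact_force: [-0.4, 0.9, -0.5]
opening: 0.0584
finger_force: 27.1
```

Emit:
{"fn": "play_rows", "kwargs": {"increments": [[[0,0,0],0],[[0,0,0],0],[[0,0,0],0],[[0,0,0],0]], "claw": 0.7}}

```text
time: 26.48
position: [0.5712, -0.2828, 0.0843]
ee_rot: [2.284, 2.157, 0.0]
contact_force: [0.1, 0.1, 0.3]
opening: 0.0723
finger_force: 0.0
```

Emit:
{"fn": "play_rows", "kwargs": {"increments": [[[0,0,0],0],[[0,0,0],0],[[0,0,-0.03],0],[[0,0,-0.06],0],[[0,0,-0.1],0],[[0,0,-0.16],0],[[0,0,-0.22],0],[[0,0,-0.22],0]], "claw": 1}}

```text
time: 27.48
position: [0.5735, -0.2843, 0.1998]
ee_rot: [2.277, 2.151, 0.003]
contact_force: [0.6, -0.0, 0.4]
opening: 0.0857
finger_force: 0.0
```

```bash
python3 - <<'E'
from h import *
c=camera("wrist");o=get_obs();print(o["time"],o["position"],o["contact_force"])
for k in blobs(c,"red",200,100): print(cv2.boundingRect(k),plane(c,k.mean(0),.08))
inc((.4041,.2603,.19),np.radians(0))
E
```

```text
27.525 [ 0.57228085 -0.28351783  0.19726037] [ 0.50848559 -0.22526884 -0.09433538]
(153, 174, 67, 65) [[ 0.49849908 -0.27845572  0.08      ]]
(100, 171, 49, 60) [[ 0.44926282 -0.27049182  0.08      ]]
row [ 1.0668 -0.3977  0.01  ] turn -0.0181 closing yaw now -3.3 j6 -0.54 pos [ 0.5723 -0.2835  0.1973]
```

Red is down. Now blue, which stands free.

Emit:
{"fn": "play_rows", "kwargs": {"increments": [[[0.08,-0.03,0],0],[[0.18,-0.07,0],0],[[0.29,-0.11,0],-0.018],[[0.4,-0.15,0],-0.018],[[0.51,-0.19,0],-0.018],[[0.62,-0.23,0],-0.018],[[0.73,-0.27,0],-0.018],[[0.83,-0.31,0],-0.018],[[0.93,-0.35,0],-0.018],[[0.99,-0.398,0.04],-0.018]]}}

```text
time: 28.78
position: [0.4006, 0.225, 0.1749]
ee_rot: [2.219, 2.222, 0.004]
contact_force: [-0.4, -0.2, -0.1]
opening: 0.0855
finger_force: 0.0
```

Emit:
{"fn": "play_rows", "kwargs": {"increments": [[[0.077,0,0],0],[[0.077,0,0.03],0],[[0.077,0,0.03],0]]}}

```text
time: 29.15
position: [0.3987, 0.2601, 0.157]
ee_rot: [-2.22, -2.22, 0.008]
contact_force: [0.4, -0.5, 0.3]
opening: 0.0855
finger_force: 0.0
```

```bash
python3 - <<'E'
from h import *
o=get_obs();c=camera("wrist");print(o["time"])
for k in blobs(c,"blue",600,90,90):
    s,e=circ(plane(c,k,.038)[:,:2]);print(cv2.boundingRect(k),s.round(4),round(e,4));inc((*s[:2],.0145),0)
E
```

```text
29.15
(248, 172, 69, 67) [0.404  0.2604 0.0292] 0.0002
row [0.0011 0.0099 0.2867] turn -0.0003 closing yaw now -0.1 j6 0.4 pos [0.3995 0.2601 0.1579]
```

Emit:
{"fn": "play_rows", "kwargs": {"increments": [[[0.001,0.004,0.06],0],[[0.001,0.004,0.15],0],[[0.001,0.004,0.22],0],[[0.001,0.004,0.27],0],[[0.001,0.004,0.287],0],[[0.001,0.004,0.287],0],[[0.001,0.004,0.287],0]]}}

```text
time: 30.08
position: [0.4039, 0.262, 0.0171]
ee_rot: [2.222, 2.22, 0.004]
contact_force: [-0.1, 0.3, 0.0]
opening: 0.0857
finger_force: 0.0
```

Emit:
{"fn": "play_rows", "kwargs": {"increments": [[[0,0,0],0],[[0,0,0],0],[[0,0,0],0],[[0,0,0],0],[[0,0,0],0],[[0,0,0],0]], "claw": -0.2}}

```text
time: 30.82
position: [0.4034, 0.2621, 0.0167]
ee_rot: [2.221, 2.221, 0.002]
contact_force: [0.3, -1.0, 5.5]
opening: 0.0585
finger_force: 26.5
```

Emit:
{"fn": "play_rows", "kwargs": {"increments": [[[0,0,-0.02],0],[[0,0,-0.05],0],[[0,0,-0.12],0],[[0,0,-0.22],0],[[0,0,-0.32],0],[[0,0,-0.38],0],[[0,0,-0.38],0],[[0,0,-0.38],0]]}}

```text
time: 31.82
position: [0.4017, 0.2614, 0.2049]
ee_rot: [-2.221, -2.221, 0.003]
contact_force: [0.7, -0.8, -0.8]
opening: 0.0584
finger_force: 27.0
```

```bash
python3 - <<'E'
from h import *
c=held("blue")
inc((.589,.0175,.16),np.radians(-2.4))
E
```

```text
held [0.4018 0.2616 0.0288] 0.00014 (209, 246, 133, 116) tool-x off 0.0003 tool-y 0.0001 t 31.825
row [-0.4872  0.3758  0.0879] turn 0.0132 closing yaw now -0.0 j6 0.4 pos [0.4013 0.2612 0.2042]
```

Emit:
{"fn": "play_rows", "kwargs": {"increments": [[[-0.03,0.02,0],0],[[-0.1,0.08,0],0.013],[[-0.18,0.14,0],0.013],[[-0.26,0.2,0],0.013],[[-0.34,0.26,0],0.013],[[-0.42,0.32,0],0.013],[[-0.47,0.36,0],0.013],[[-0.487,0.376,0.03],0.013],[[-0.487,0.376,0.08],0.013],[[-0.487,0.376,0.09],0.013]]}}

```text
time: 33.12
position: [0.5875, 0.0186, 0.1567]
ee_rot: [-2.262, -2.171, 0.008]
contact_force: [-0.9, 0.0, -0.9]
opening: 0.0583
finger_force: 27.0
```

Emit:
{"fn": "play_rows", "kwargs": {"increments": [[[0,0,0.03],0],[[0,0,0.07],0],[[0,0,0.08],0],[[0,0,0.08],0],[[0,0,0.08],0]]}}

```text
time: 33.75
position: [0.5913, 0.0182, 0.1218]
ee_rot: [2.265, 2.174, 0.002]
contact_force: [0.8, -0.3, -0.1]
opening: 0.0581
finger_force: 27.0
```

```bash
python3 - <<'E'
from h import *
c=held("blue");o=get_obs();print(o["position"],o["contact_force"])
cv2.imwrite("pics/b2.png",cv2.resize(c["image"][180:410,150:450],None,fx=2.6,fy=2.6)[...,::-1])
gap(c,o["position"][:2],-2.4)
E
```

```text
held [0.5913 0.0185 0.0289] 0.00016 (209, 246, 133, 116) tool-x off 0.0003 tool-y -0.0 t 33.75
[0.59133613 0.01819929 0.12190028] [-0.38949143 -0.20108989  0.24848891]
corner px (np.float64(356.5), np.float64(224.5)) crop (np.float64(536.9), np.float64(115.7)) [0.6336 0.0423] lateral 0.0259 along 0.0412
```

Emit:
{"fn": "play_rows", "kwargs": {"increments": [[[-0.001,-0.004,0.015],0],[[-0.001,-0.004,0.035],0],[[-0.001,-0.004,0.055],0],[[-0.001,-0.004,0.066],0],[[-0.001,-0.004,0.068],0],[[-0.001,-0.004,0.068],0]]}}

```text
time: 34.55
position: [0.5887, 0.0178, 0.0868]
ee_rot: [2.267, 2.175, 0.0]
contact_force: [0.1, -0.3, -0.3]
opening: 0.0583
finger_force: 27.0
```

Emit:
{"fn": "play_rows", "kwargs": {"increments": [[[0,0,0],0],[[0,0,0],0],[[0,0,0],0],[[0,0,0],0]], "claw": 0.7}}

```text
time: 35.05
position: [0.5886, 0.0177, 0.0869]
ee_rot: [2.267, 2.175, 0.0]
contact_force: [-0.9, -0.2, 0.3]
opening: 0.0725
finger_force: 0.0
```

Emit:
{"fn": "play_rows", "kwargs": {"increments": [[[0,0,0],0],[[0,0,0],0],[[0,0,-0.03],0],[[0,0,-0.06],0],[[0,0,-0.1],0],[[0,0,-0.18],0],[[0,0,-0.28],0],[[0,0,-0.36],0],[[0,0,-0.4],0],[[0,0,-0.4],0]], "claw": 1}}

```text
time: 36.3
position: [0.5901, 0.0176, 0.2908]
ee_rot: [2.263, 2.171, 0.007]
contact_force: [0.5, 0.2, 0.0]
opening: 0.0854
finger_force: 0.0
```

Emit:
{"fn": "play_rows", "kwargs": {"increments": [[[-0.1,0,0],0],[[-0.2,0,0],0],[[-0.2,0,0],0],[[-0.2,0,0],0]]}}

```text
time: 36.8
position: [0.5838, -0.0818, 0.2857]
ee_rot: [-2.266, -2.173, 0.001]
contact_force: [0.4, -0.1, -0.1]
opening: 0.0855
finger_force: 0.0
```

```bash
python3 - <<'E'
from h import *
c=camera("wrist");o=get_obs();print(o["time"],o["position"],o["contact_force"])
cv2.imwrite("pics/end.png",c["image"][...,::-1])
for col in HUE:
  for k in blobs(c,col,200,100): print(col,cv2.boundingRect(k),plane(c,k.mean(0),.08).round(4))
E
```

```text
36.85 [ 0.58396016 -0.08131756  0.28598209] [-0.53894223  0.08904269  0.06266129]
red (196, 317, 43, 37) [[ 0.4999 -0.2796  0.08  ]]
red (174, 312, 18, 31) [[ 0.4574 -0.2705  0.08  ]]
gold (182, 162, 52, 50) [[ 0.5085 -0.0808  0.08  ]]
gold (140, 159, 39, 48) [[ 0.457  -0.0744  0.08  ]]
green (187, 246, 46, 43) [[ 0.5004 -0.1802  0.08  ]]
green (147, 239, 36, 39) [[ 0.4491 -0.1672  0.08  ]]
blue (177, 57, 57, 62) [[0.5162 0.0192 0.08  ]]
blue (131, 60, 43, 57) [[0.4652 0.0218 0.08  ]]
```

View pics/end.png

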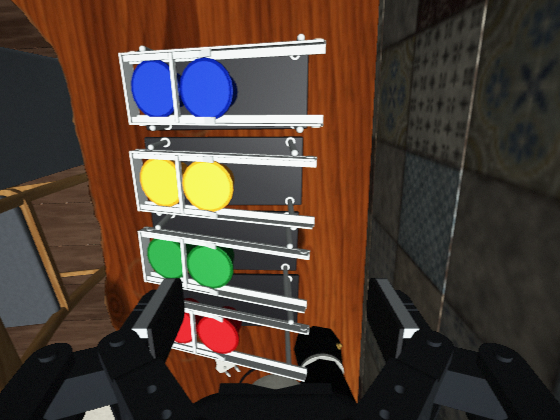

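```bash
python3 -c "
from rig import hand_in
print(hand_in())"
```

```text
the job is handed in; nothing more can be done
None
```

I put all four capsules in the rails of their own colours. In the last wrist picture each hangs foil up against the fixed capsule. I handed the job in at about 37 s; `hand_in()` returned no verdict.

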